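Charge the vibratory mill with grinding media

TASK

Charge the mill for the next batch: first lift every ceramic bar out of the blue bin and lay it in the mill's pan, then take the steel cup by its handle and pour all of its ceramic lumps into the pan on top of the bars. When all of that is in the pan, turn the mill's timer knob clockwise to its stop, and stand the empty cup back upright in the middle of its mat (before or after the knob). Leave the bottle and the tin where they stand.

Things in the scene. Friction and masses are not known exactly. Their poses are not given: they have to be found in the camera images.
- pan (a point): Centre of the inner floor of the mill's pan. The mill is a grey fixed base 360 x 230 x 50 mm high; on it stands a round open aluminium pan, its floor 56 mm above the table (inner radius 94 mm at the floor, 103 mm at the rim), its rim 50 mm above this point (106 mm above the table), wall 5 mm. x, y, z axes are the mill's; the front ledge with the timer knob points along -x.
- timer_grip (a point): Point to grip on the mill's timer knob, on its upright axis 175 mm in front (-x) of the pan's centre: a grey knob 44 mm across with an upright finger bar along its x axis, on a black base on the front ledge. Grip the bar from above, fingers closing across it; it turns clockwise seen from above.
- timer (a joint): Angle of the timer knob in rad: 0 is off, grows as it is turned clockwise seen from above, stops at 1.4. It stays where it is left.
- bin: Blue fixed open plastic bin, outside 240 x 250 x 45 mm high, wall and floor 5 mm. Origin: centre of its underside.
- mat: Black square rubber mat fixed to the table, 140 x 140 x 4 mm, on which the cup stands. Origin: centre of its underside.
- cup: Flared open steel dosing cup: outer radius 46 mm at the foot, 66 mm at the rim, 48 mm high, wall 4 mm, floor 5 mm, about 180 g. A straight round black handle, 16 mm thick, runs level from the wall along the cup's -x axis, 38 mm above the foot, to 158 mm from the cup's axis. Origin: centre of its underside; z up through the mouth.
- cup_grip (a point): A good place to pinch the cup's handle: on the handle's axis, 110 mm from the cup's axis and 38 mm above its foot. Axes as the cup's.
- bar1: White ceramic grinding bar, 66 (x) x 28 (y) x 28 (z) mm with rounded edges, about 180 g, lying in the bin. Origin: centre of its underside (14 mm from its middle). May be absent.
- bar2: White ceramic grinding bar, 66 (x) x 28 (y) x 28 (z) mm with rounded edges, about 180 g, lying in the bin. Origin: centre of its underside (14 mm from its middle). May be absent.
- bar3: White ceramic grinding bar, 66 (x) x 28 (y) x 28 (z) mm with rounded edges, about 180 g, lying in the bin. Origin: centre of its underside (14 mm from its middle). May be absent.
- bar4: White ceramic grinding bar, 66 (x) x 28 (y) x 28 (z) mm with rounded edges, about 180 g, lying in the bin. Origin: centre of its underside (14 mm from its middle). May be absent.
- lump1: White ceramic grinding lump, a rough ball 25 mm across, 30 g, in the cup. Origin: its middle. May be absent.
- lump2: White ceramic grinding lump, a rough ball 25 mm across, 30 g, in the cup. Origin: its middle. May be absent.
- lump3: White ceramic grinding lump, a rough ball 25 mm across, 30 g, in the cup. Origin: its middle. May be absent.
- lump4: White ceramic grinding lump, a rough ball 25 mm across, 30 g, in the cup. Origin: its middle. May be absent.
- lump5: White ceramic grinding lump, a rough ball 25 mm across, 30 g, in the cup. Origin: its middle. May be absent.
- lump6: White ceramic grinding lump, a rough ball 25 mm across, 30 g, in the cup. Origin: its middle. May be absent.
- lump7: White ceramic grinding lump, a rough ball 25 mm across, 30 g, in the cup. Origin: its middle. May be absent.
- bottle: White bottle, radius 28 mm, 130 mm high, standing beyond the work; leave it alone. Origin: centre of its underside.
- tin: Steel tin, radius 36 mm, 90 mm high, standing beyond the work; leave it alone. Origin: centre of its underside.
Mind the look-alikes: they are no part of the job. What is shaped like the bar4 but yellow is not meant.

How it is judged:
By the outcome, as a careful person would: the job done as asked, in the order asked, and still so for the second after the job is handed in, with the robot touching nothing.
Of bar1, bar2, bar3, bar4 only 3 to 4 are there at a start; the rules pass over those that are not, and their reading is None.
Of lump1, lump2, lump3, lump4, lump5, lump6, lump7 only 4 to 7 are there at a start; the rules pass over those that are not, and their reading is None.
At some moment in a run one of bar1, bar2, bar3, bar4 may be knocked a few centimetres aside while the robot is not near it.
Once in a run the grip may slacken for a moment while it holds something.
It also fails if it takes over 210 s, if anything falls off the work surface, if the arm or the gripper's body presses on something with over 40 N, if the wrist force passes 120 N, or if a joint passes its speed limit or range.

ROBOT

A 6-joint arm with a two-finger parallel gripper is mounted at the origin on the work surface. World frame = base frame: x ahead of the robot, y to its left, z up, the work surface at z = 0. Lengths are in mm, angles in rad, forces in N, time in s.
With the tool pointing down it reaches from about 350 to 875 mm from the base axis. Payload 4.2 kg.
Tool frame: the origin (TCP) lies at the very end of the fingers, on their centre line; the grasp point (between the pads) lies 19 mm behind it; z points along the fingers, y is the line along which they close (so a half turn about z gives the same grasp; the last joint's range is limited). The gripper opens to 85 mm and grips with 20 to 120 N. Pads are 22 mm wide; open, the fingers measure 114 mm over their backs; the gripper's body (76 mm by 85 mm) begins 54 mm behind the grasp point. The pads swing forward as they close: fully open they stand 13 mm farther back than shut.
Start: joints at [1.571, 0.385, 0.008, 0, -1.194, -0.259], TCP at [159.919, 604.173, 231.312] pointing down, gripper open.
Joint ranges: [-3.14, 3.14], [-1.21, 2.06], [-1.07, 1.41], [-3.16, 2.05], [-2.99, -0.16], [-3.1, 3.1]. Speed limits (rad/s): [2.79, 2.79, 3.14, 3.14, 3.14, 3.14].

INTERFACE

Orientations are given as a unit quaternion [x, y, z, w].
In Python, from bench import read_state, get_image, get_calibration, job_done gives the robot as it stands.
- The arm moves only by the shell command python3 -m creep 'ROWS'. ROWS is a JSON object of lists of equal length, an entry for each row: "translation": the shift along the world's x, y, z in cm, a list of three; "delta_rot": the turn, a rotation vector about the world's x, y, z in degrees, a list of three; "hand": the finger opening in cm, from 0 to 8.54. A call has 1 to 8 rows; each row is the pose to reach, as a shift and turn from the pose commanded when the call began; what a row does not reach only later rows make up. A row lasts 1/8 s, in which the tool goes at most 62.5 mm and 10.7 degrees, less where a joint would pass 70% of its speed; a pose out of reach is approached as far as the arm can. A call with a gripper value outside its range is refused whole. The fingers move at their own pace and stop on an object; the grip force is fixed at half the most. Time passes only in rows, so rows that repeat a pose let the fingers close. It gives the time, the measured TCP pose, the force, the opening and the grip force at its end, in the units of the state.
- read_state(): the state, without advancing time (a new reading comes with each control period).
- get_image(name): name is "scene" or "top" or "wrist"; returns (picture, depth): 480x640x3 uint8, red, green, blue; 480x640 float32, mm along the optical axis (not along the pixel's ray), 0 where there is no reading.
- get_calibration(name): a dict with "intrinsics" (3x3 intrinsics, pixels), "dist" ([k1, k2, p1, p2, k3] as OpenCV has them; the pictures are not rectified), "xyz" and "attitude" of the camera in the world. Camera axes: x right, y down, z forward; pixel columns grow to the right and rows downward; lengths in mm; the calibration is good to about 2 mm. A picture is of the moment at which its call begins: read the wrist's pose just before it. get_calibration takes no time and is no camera call; for the wrist camera it gives the pose at the moment of the call.
- job_done(): hands the job in; it is judged then, once.
The state is a dict: "clock": time; "joints": joint angles; "joint_vel": joint speeds; "joint_efforts": joint torques, N m; "position": TCP position; "ee_rot": TCP orientation; "contact_force": force on the tool from outside, world axes, zero at the start; "wrist_torque": the same for the moment, N m; "gripper_width": finger opening in mm; "grasp_force": force on a finger pad.
Only numpy, scipy, OpenCV 4.12 (cv2) and the standard library are available. Lean on these libraries where they do the work, as an engineer would, in place of code of your own. Each camera call takes 0.05 s, during which the arm holds its last target. There are 200 camera calls.

## Working session

There is one attempt and no reset: what is moved stays moved. The work goes in short steps, Python scripts to look and compute and a shell command to move; the robot and the scene stay as the last step left them, time stands still between calls to the robot, and variables do not carry over. Pictures are saved under pics/ and viewed, at most 14 in all, crops included, and the job is handed in when it is done.

```bash
ls; mkdir -p pics; cat > h.py <<'E'
import numpy as np, cv2
from scipy.spatial.transform import Rotation as R
from bench import read_state, get_image, get_calibration, job_done
def cal(n):
    c=get_calibration(n); K=np.array(c["intrinsics"],float); d=np.array(c["dist"],float)
    a=np.array(c["attitude"],float)
    Rm=R.from_quat(a).as_matrix() if a.size==4 else a.reshape(3,3)
    return K,d,np.array(c["xyz"],float),Rm
def ray(c,uv,z):
    "pixels -> world points on plane z"
    K,d,t,Rm=c
    p=cv2.undistortPoints(np.array(uv,float).reshape(-1,1,2),K,d).reshape(-1,2)
    v=np.c_[p,np.ones(len(p))]@Rm.T
    return t+v*((z-t[2])/v[:,2])[:,None]
def depthpts(c,uv,dep):
    K,d,t,Rm=c
    uv=np.array(uv).reshape(-1,2)
    p=cv2.undistortPoints(uv.astype(float).reshape(-1,1,2),K,d).reshape(-1,2)
    z=dep[uv[:,1].astype(int),uv[:,0].astype(int)]
    return t+(np.c_[p,np.ones(len(p))]*z[:,None])@Rm.T
def proj(c,P):
    K,d,t,Rm=c
    return cv2.projectPoints(np.array(P,float).reshape(-1,1,3),cv2.Rodrigues(Rm.T)[0],-Rm.T@t,K,d)[0].reshape(-1,2)
def save(n,im): cv2.imwrite("pics/"+n+".png",im[:,:,::-1])
E
python3 - <<'E'
from h import *
print(read_state())
for n in("scene","top"):
    im,d=get_image(n); save(n+"0",im); np.savez("/tmp/"+n,im=im,d=d); print(n,get_calibration(n))
E
```

```text
pics
{'clock': 0.0, 'joints': array([ 1.57057974e+00,  3.85555530e-01,  6.63544464e-03, -5.34478435e-04,
       -1.19396655e+00, -2.58617066e-01]), 'joint_vel': array([ 2.47402082e-05, -5.41760397e-04,  8.34627113e-04,  1.87707307e-03,
        2.83778465e-04,  1.18187633e-03]), 'joint_efforts': array([-5.09837664e-04, -3.92291379e+01,  1.88399023e+01,  4.18629795e+00,
       -4.57428003e-03,  7.43120637e-06]), 'position': array([159.78276987, 603.6351855 , 230.22068342]), 'ee_rot': array([ 9.91624023e-01, -1.29153565e-01, -1.11656612e-04,  1.06844572e-03]), 'contact_force': array([ 0.41616488, -0.00570813,  1.01986543]), 'wrist_torque': array([-0.00552867, -0.03464488, -0.00477514]), 'grasp_force': 0.0, 'gripper_width': 85.43231331208635}
scene {'intrinsics': array([[535.18229453,   0.        , 328.43169456],
       [  0.        , 535.18229453, 241.50806585],
       [  0.        ,   0.        ,   1.        ]]), 'dist': array([-0.02639122,  0.        ,  0.        ,  0.        ,  0.        ]), 'xyz': array([1482.70542462,  171.56223498, 1176.46951725]), 'attitude': array([ 0.57553348,  0.73796673, -0.28294907, -0.21001464])}
top {'intrinsics': array([[522.31380494,   0.        , 322.48216551],
       [  0.        , 522.31380494, 239.55806485],
       [  0.        ,   0.        ,   1.        ]]), 'dist': array([-0.04032656,  0.        ,  0.        ,  0.        ,  0.        ]), 'xyz': array([ 403.74986056,  -87.33936854, 1254.42212936]), 'attitude': array([ 0.71159263, -0.69997667,  0.04195451, -0.04368528])}
```

View pics/top0.png

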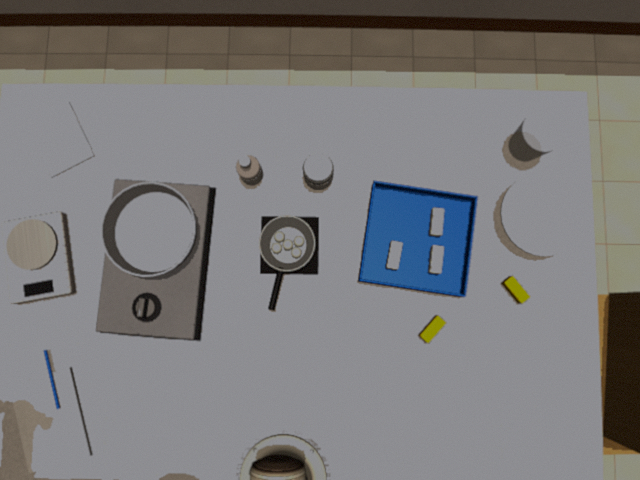

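View pics/scene0.png

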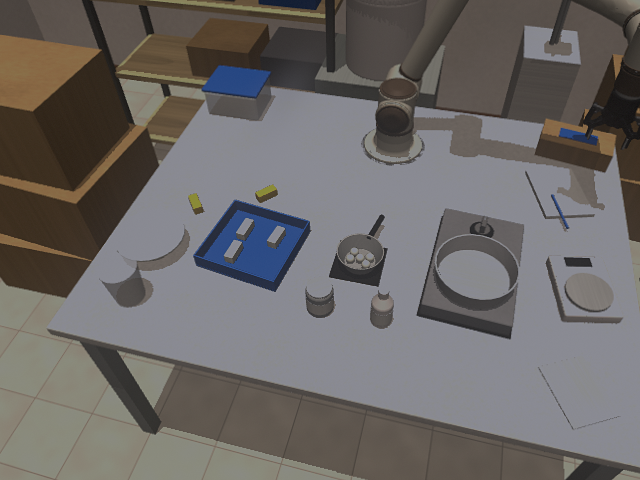

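Top view: white bars at (437,222), (394,255), (437,259) in the bin. Look-alikes are the yellow blocks at (516,290) and (433,329), outside the bin; not wanted. The cup is at (288,243) with its handle towards (273,308), the pan at (150,230), the knob at (147,307). I'll measure these and check a close crop.

```bash
python3 - <<'E'
from h import *
f=np.load("/tmp/top.npz"); im,d=f["im"],f["d"]; c=cal("top")
hsv=cv2.cvtColor(im,cv2.COLOR_RGB2HSV)
def cs(m,amin):
    return [k for k in cv2.findContours(m.astype(np.uint8),0,1)[0] if cv2.contourArea(k)>amin]
blue=(hsv[...,0]>100)&(hsv[...,0]<130)&(hsv[...,1]>130)
b=max(cs(blue,500),key=cv2.contourArea)
P=ray(c,b.reshape(-1,2),45)[:,:2].astype(np.float32); print("bin",cv2.minAreaRect(P))
inb=np.zeros(blue.shape,np.uint8); cv2.drawContours(inb,[b],-1,1,-1)
w=(inb>0)&(hsv[...,1]<70)&(hsv[...,2]>110)
for k in cs(w,60):
    uv=k.reshape(-1,2); P=ray(c,uv,33)[:,:2].astype(np.float32); r=cv2.minAreaRect(P); bx=cv2.boxPoints(r)
    e=max([bx[1]-bx[0],bx[2]-bx[1]],key=np.linalg.norm)
    m=np.zeros(blue.shape,np.uint8); cv2.drawContours(m,[k],-1,1,-1); ys,xs=np.nonzero(cv2.erode(m,np.ones((5,5))))
    Z=depthpts(c,np.c_[xs,ys],d)
    print("bar",uv.mean(0),r[0],r[1],"long deg",np.degrees(np.arctan2(e[1],e[0])),"depth",np.median(Z,0))
# depth based map of everything
ys,xs=np.mgrid[0:480,0:640]; A=depthpts(c,np.c_[xs.ravel(),ys.ravel()],d).reshape(480,640,3)
# pan rim
roi=np.zeros((480,640),bool); roi[170:285,90:215]=1
rim=A[roi&(A[...,2]>98)&(A[...,2]<112)&(d>0)]
def circ(p):
    M=np.c_[2*p[:,:2],np.ones(len(p))]; s=np.linalg.lstsq(M,(p[:,:2]**2).sum(1),rcond=None)[0]; return s[:2],np.sqrt(s[2]+s[:2]@s[:2])
print("panrim",len(rim),circ(rim),np.median(rim[:,2]))
roi[:]=0; roi[180:345,90:215]=1
bs=A[roi&(A[...,2]>42)&(A[...,2]<54)&(d>0)]; print("base",len(bs),cv2.minAreaRect(bs[:,:2].astype(np.float32)))
roi[:]=0; roi[285:330,120:175]=1
kb=A[roi&(A[...,2]>58)&(d>0)]; print("knob",len(kb),np.percentile(kb[:,2],[5,50,95,100]),kb.mean(0))
roi[:]=0; roi[205:285,250:330]=1
rc=A[roi&(A[...,2]>45)&(A[...,2]<58)&(d>0)]; print("cuprim",len(rc),circ(rc),np.median(rc[:,2]))
dark=(hsv[...,2]<45)
roi[:]=0; roi[274:315,260:290]=1
k=max(cs(dark&roi,30),key=cv2.contourArea); P=ray(c,k.reshape(-1,2),42)[:,:2].astype(np.float32)
r=cv2.minAreaRect(P); print("handle",r,cv2.boxPoints(r))
roi[:]=0; roi[200:275,250:325]=1
k=max(cs(dark&roi,30),key=cv2.contourArea); print("mat",cv2.minAreaRect(ray(c,k.reshape(-1,2),4)[:,:2].astype(np.float32)))
cr=np.hstack([cv2.resize(im[180:300,355:480],None,fx=3,fy=3,interpolation=2),cv2.resize(im[200:320,250:330],None,fx=3,fy=3,interpolation=2),cv2.resize(im[285:335,120:175],(165,360),interpolation=2)])
save("crop1",cr)
E
```

```text
bin ((558.73828125, -306.9324951171875), (249.0470733642578, 238.84451293945312), 82.15792846679688)
bar [436.69444444 258.94444444] (511.31219482421875, -352.4062805175781) (27.101131439208984, 65.10197448730469) long deg -6.1430297 depth [ 510.88353457 -352.46009781   33.04356298]
bar [394.5 254.5] (519.9833984375, -252.87257385253906) (27.091259002685547, 64.94441986083984) long deg -10.162887 depth [ 519.14995793 -252.98628307   33.04660195]
bar [437.12676056 220.78873239] (601.957763671875, -354.15643310546875) (27.515731811523438, 65.06745910644531) long deg -3.3698246 depth [ 601.00356548 -354.18622214   33.28170055]
panrim 867 (array([562.43239559, 307.25616935]), np.float64(104.15033493896038)) 104.82103653584545
base 8189 ((501.42230224609375, 311.9989013671875), (232.12533569335938, 364.5580749511719), 86.48963928222656)
knob 367 [ 58.3596344   69.02297932  95.41425598 101.43745081] [386.78677995 313.33447424  75.33334339]
cuprim 552 (array([534.44703892,   1.26025112]), np.float64(65.02382553448129)) 50.18228663628838
handle ((429.6462097167969, 23.80394172668457), (12.319947242736816, 83.60879516601562), 77.78401184082031) [[387.48495   26.629158]
 [469.2006     8.937742]
 [471.80746   20.978725]
 [390.09183   38.670143]]
mat ((539.47265625, -2.757781982421875), (135.6364288330078, 134.62225341796875), 1.020822286605835)
```

View pics/crop1.png

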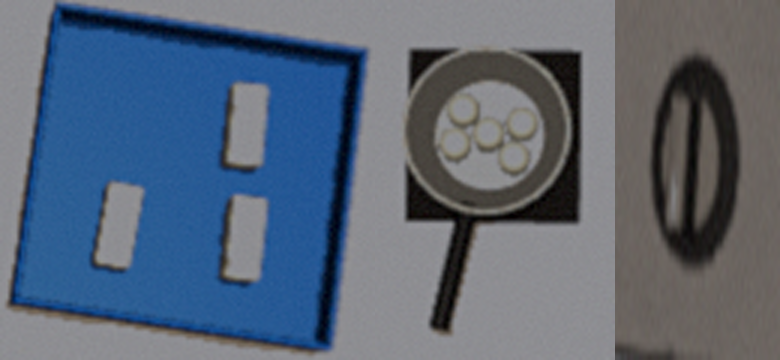

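The crop shows three white bars lying flat in the bin (their tops measured at 33 mm, as they must be), five lumps in the cup and the knob bar along x. I'll start with the bar at (519.5,-253).

```bash
python3 -m creep '{"translation":[[24,-36.4,0],[24,-36.4,0],[24,-36.4,0],[24,-36.4,0],[24,-36.4,0],[24,-36.4,0],[24,-36.4,0],[24,-36.4,0]],"delta_rot":[[0,0,4.6],[0,0,4.6],[0,0,4.6],[0,0,4.6],[0,0,4.6],[0,0,4.6],[0,0,4.6],[0,0,4.6]],"hand":[8,8,8,8,7,7,6,6]}'
python3 -m creep '{"translation":[[12,-49.3,-3],[12,-49.3,-3],[12,-49.3,-3],[12,-49.3,-3],[12,-49.3,-6],[12,-49.3,-9],[12,-49.3,-12],[12,-49.3,-12]],"delta_rot":[[0,0,0],[0,0,0],[0,0,0],[0,0,0],[0,0,0],[0,0,0],[0,0,0],[0,0,0]],"hand":[5.5,5.5,5.5,5.5,5.5,5.5,5.5,5.5]}'
python3 -c "
from h import *
s=read_state();print(s['position'],R.from_quat(s['ee_rot']).as_matrix().round(4),s['joints'])"
```

```text
clock: 1.1
position: [401.0, 236.8, 231.0]
ee_rot: [0.996, -0.092, -0.0, 0.0]
contact_force: [0.0, 0.4, -0.3]
gripper_width: 59.9
grasp_force: 0.0
clock: 2.1
position: [514.3, -227.3, 125.2]
ee_rot: [0.996, -0.089, 0.0, -0.0]
contact_force: [1.3, -0.5, -0.0]
gripper_width: 55.1
grasp_force: 0.0
[ 514.31901756 -227.2659668   125.24884283] [[ 9.843e-01 -1.764e-01  6.000e-04]
 [-1.764e-01 -9.843e-01 -0.000e+00]
 [ 5.000e-04 -1.000e-04 -1.000e+00]] [-1.27953057e-01  3.78634330e-01 -2.93170463e-01 -9.08550242e-05
 -8.98438550e-01  1.52151586e+00]
```

```bash
python3 -m creep '{"translation":[[0,0,0],[0,0,0]],"delta_rot":[[0,0,0],[0,0,0]],"hand":[5.5,5.5]}'; ls; python3 - <<'E'
from h import *
# is any bar moved?  wrist look
c=cal("wrist"); im,d=get_image("wrist"); save("w1",im)
E
```

```text
clock: 2.35
position: [513.7, -225.8, 125.9]
ee_rot: [0.996, -0.089, -0.0, -0.0]
contact_force: [0.1, 0.4, 0.5]
gripper_width: 55.0
grasp_force: 0.0
h.py
pics
```

View pics/w1.png

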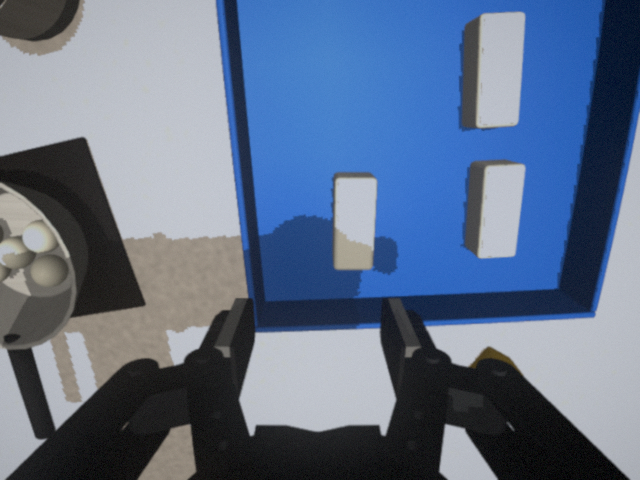

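Wrist view: the nearest bar is at (355,220), the two others at (495,70) and (493,210); none has moved so far. I'll measure with this camera to cross-check.

```bash
cat >> h.py <<'E'
def bars(name="wrist"):
    s=read_state(); c=cal(name); im,d=get_image(name); hsv=cv2.cvtColor(im,cv2.COLOR_RGB2HSV)
    w=((hsv[...,1]<80)&(hsv[...,2]>90)).astype(np.uint8)
    w=cv2.morphologyEx(w,cv2.MORPH_OPEN,np.ones((3,3)))
    M=R.from_quat(s["ee_rot"]).as_matrix()
    print("tcp",s["position"].round(1),"yaw",np.degrees(np.arctan2(M[1,0],M[0,0])).round(1),"w",round(s["gripper_width"],1))
    for k in cv2.findContours(w,0,1)[0]:
        if cv2.contourArea(k)<60: continue
        P=ray(c,k.reshape(-1,2),33)[:,:2].astype(np.float32); r=cv2.minAreaRect(P)
        if not(20<min(r[1])<36 and 50<max(r[1])<78): continue
        bx=cv2.boxPoints(r); e=max([bx[1]-bx[0],bx[2]-bx[1]],key=np.linalg.norm); a=np.degrees(np.arctan2(e[1],e[0])); a=(a+90)%180-90
        print("bar",k.reshape(-1,2).mean(0).round(),np.round(r[0],1),np.round(r[1],1),"yaw",a.round(1))
E
python3 -c "
from h import *
bars()"
```

```text
tcp [ 513.9 -225.3  126.7] yaw -10.1 w 55.2
bar [354. 221.] [ 523.4 -252.9] [28.2 67.2] yaw -10.2
bar [499. 208.] [ 514.7 -351. ] [29.2 67.7] yaw -4.8
bar [499.  70.] [ 601.8 -353.1] [27.7 64.9] yaw -5.8
```

```bash
python3 -m creep '{"translation":[[0.7,-2.75,0],[0.7,-2.75,-3],[0.7,-2.75,-6],[0.7,-2.75,-9],[0.7,-2.75,-10.5],[0.7,-2.75,-11.7],[0.7,-2.75,-11.7],[0.7,-2.75,-11.7]],"delta_rot":[[0,0,0],[0,0,0],[0,0,0],[0,0,0],[0,0,0],[0,0,0],[0,0,0],[0,0,0]],"hand":[5.5,5.5,5.5,5.5,5.5,5.5,5.5,5.5]}'
python3 -m creep '{"translation":[[0,0,0],[0,0,0],[0,0,0],[0,0,0],[0,0,0],[0,0,6],[0,0,12],[0,0,15]],"delta_rot":[[0,0,0],[0,0,0],[0,0,0],[0,0,0],[0,0,0],[0,0,0],[0,0,0],[0,0,0]],"hand":[0.5,0.5,0.5,0.5,0.5,0.5,0.5,0.5]}'
```

```text
clock: 3.45
position: [521.3, -254.0, 10.2]
ee_rot: [0.996, -0.089, 0.001, 0.0]
contact_force: [-0.3, 0.4, -0.8]
gripper_width: 55.3
grasp_force: 0.0
clock: 4.45
position: [521.4, -254.2, 162.4]
ee_rot: [0.996, -0.089, 0.002, 0.0]
contact_force: [0.1, -1.1, -2.5]
gripper_width: 26.8
grasp_force: 60.1
```

```bash
python3 -m creep '{"translation":[[0.1,4,3],[0.6,10,3],[0.6,16,3],[0.6,22,3],[0.6,28,3],[0.6,34,3],[0.6,40,3],[0.6,44,3]],"delta_rot":[[0,0,6.7],[0,0,6.7],[0,0,6.7],[0,0,6.7],[0,0,6.7],[0,0,6.7],[0,0,6.7],[0,0,6.7]],"hand":[0.5,0.5,0.5,0.5,0.5,0.5,0.5,0.5]}'
python3 -m creep '{"translation":[[0,5,0],[0,10,0],[0,14,0],[0,15.6,0],[0,15.6,0]],"delta_rot":[[0,0,0],[0,0,0],[0,0,0],[0,0,0],[0,0,0]],"hand":[0.5,0.5,0.5,0.5,0.5]}'
```

```text
clock: 5.45
position: [525.6, 188.4, 188.3]
ee_rot: [1.0, -0.03, -0.001, 0.0]
contact_force: [0.8, 0.4, -2.6]
gripper_width: 26.8
grasp_force: 60.0
clock: 6.08
position: [525.9, 342.3, 188.1]
ee_rot: [1.0, -0.03, -0.001, 0.001]
contact_force: [-0.6, -0.4, -2.3]
gripper_width: 26.8
grasp_force: 60.0
```

```bash
python3 -m creep '{"translation":[[0.1,0,-5],[0.1,0,-9],[0.1,0,-11.5],[0.1,0,-12.4],[0.1,0,-12.4],[0.1,0,-12.4]],"delta_rot":[[0,0,0],[0,0,0],[0,0,0],[0,0,0],[0,0,0],[0,0,0]],"hand":[0.5,0.5,0.5,0.5,0.5,0.5]}'
python3 -m creep '{"translation":[[0,0,0],[0,0,0],[0,0,0],[0,0,3],[0,0,8],[0,0,12],[0,0,14],[0,0,14]],"delta_rot":[[0,0,0],[0,0,0],[0,0,0],[0,0,0],[0,0,0],[0,0,0],[0,0,0],[0,0,0]],"hand":[4,4,4,4,4,5.5,5.5,5.5]}'
```

```text
clock: 6.82
position: [528.3, 342.5, 66.8]
ee_rot: [1.0, -0.031, 0.001, -0.001]
contact_force: [-0.6, 0.3, -1.0]
gripper_width: 26.9
grasp_force: 60.1
clock: 7.82
position: [528.1, 342.8, 207.4]
ee_rot: [1.0, -0.031, 0.002, -0.002]
contact_force: [-0.5, 0.3, -0.6]
gripper_width: 55.1
grasp_force: 0.0
```

```bash
python3 -m creep '{"translation":[[-0.2,-5,0],[-0.5,-11,0],[-0.6,-17,0],[-0.8,-23,0],[-1,-29,0],[-1.2,-35,0],[-1.4,-41,0],[-1.8,-47,0]],"delta_rot":[[0,0,-2],[0,0,-2],[0,0,-2],[0,0,-2],[0,0,-2],[0,0,-2],[0,0,-2],[0,0,-2]],"hand":[5.5,5.5,5.5,5.5,5.5,5.5,5.5,5.5]}'
python3 -m creep '{"translation":[[0,-6,-1],[0,-12,-3],[0,-17,-6],[0,-20,-7],[0,-21,-7],[0,-21,-7]],"delta_rot":[[0,0,0],[0,0,0],[0,0,0],[0,0,0],[0,0,0],[0,0,0]],"hand":[5.5,5.5,5.5,5.5,5.5,5.5]}'
python3 -c "
from h import *
bars();bars('top')"
```

```text
clock: 8.82
position: [508.4, -129.6, 203.8]
ee_rot: [0.999, -0.048, -0.001, -0.0]
contact_force: [1.5, -0.7, -0.6]
gripper_width: 55.2
grasp_force: 0.0
clock: 9.57
position: [509.2, -337.9, 134.6]
ee_rot: [0.999, -0.049, -0.0, -0.0]
contact_force: [0.3, 0.8, -0.3]
gripper_width: 54.9
grasp_force: 0.0
tcp [ 509.2 -337.9  134.6] yaw -5.6 w 54.9
bar [337. 228.] [ 514.7 -352.6] [27.8 68.3] yaw -6.4
bar [329.  95.] [ 601.8 -354.7] [27.6 64.9] yaw -5.8
tcp [ 509.5 -337.3  135.2] yaw -5.5 w 55.2
```

```bash
python3 -m creep '{"translation":[[0.4,-1.5,0],[0.4,-1.5,-4],[0.4,-1.5,-8],[0.4,-1.5,-11],[0.4,-1.5,-12.6],[0.4,-1.5,-12.6],[0.4,-1.5,-12.6]],"delta_rot":[[0,0,0],[0,0,0],[0,0,0],[0,0,0],[0,0,0],[0,0,0],[0,0,0]],"hand":[5.5,5.5,5.5,5.5,5.5,5.5,5.5]}'
python3 -m creep '{"translation":[[0,0,0],[0,0,0],[0,0,0],[0,0,0],[0,0,0],[0,0,6],[0,0,12],[0,0,18]],"delta_rot":[[0,0,0],[0,0,0],[0,0,0],[0,0,0],[0,0,0],[0,0,0],[0,0,0],[0,0,0]],"hand":[0.5,0.5,0.5,0.5,0.5,0.5,0.5,0.5]}'
```

```text
clock: 10.55
position: [514.7, -353.3, 10.7]
ee_rot: [0.999, -0.048, 0.001, 0.001]
contact_force: [0.1, -0.1, -0.5]
gripper_width: 55.0
grasp_force: 0.0
clock: 11.55
position: [512.7, -352.4, 190.2]
ee_rot: [0.999, -0.048, -0.001, -0.001]
contact_force: [1.0, 1.0, -1.7]
gripper_width: 26.6
grasp_force: 60.4
```

```bash
python3 -m creep '{"translation":[[0,5,1],[0,11,1],[0,17,1],[0,23,1],[1,29,1],[3,35,1],[4,41,1],[5,47,1]],"delta_rot":[[0,0,2],[0,0,2],[0,0,2],[0,0,2],[0,0,2],[0,0,2],[0,0,2],[0,0,2]],"hand":[0.5,0.5,0.5,0.5,0.5,0.5,0.5,0.5]}'
python3 -m creep '{"translation":[[1,6,0],[2,12,0],[3,17,0],[3.8,20,0],[3.8,22,0],[3.8,22,0]],"delta_rot":[[0,0,0],[0,0,0],[0,0,0],[0,0,0],[0,0,0],[0,0,0]],"hand":[0.5,0.5,0.5,0.5,0.5,0.5]}'
```

```text
clock: 12.55
position: [562.9, 119.0, 198.5]
ee_rot: [1.0, -0.031, -0.001, 0.0]
contact_force: [1.2, 0.2, -1.7]
gripper_width: 26.6
grasp_force: 60.4
clock: 13.3
position: [600.7, 337.8, 198.1]
ee_rot: [1.0, -0.03, -0.001, 0.001]
contact_force: [0.8, -0.6, -2.7]
gripper_width: 26.7
grasp_force: 60.4
```

```bash
python3 -m creep '{"translation":[[0.1,0,-5],[0.1,0,-9],[0.1,0,-12.5],[0.1,0,-13.4],[0.1,0,-13.4],[0.1,0,-13.4]],"delta_rot":[[0,0,0],[0,0,0],[0,0,0],[0,0,0],[0,0,0],[0,0,0]],"hand":[0.5,0.5,0.5,0.5,0.5,0.5]}'
python3 -m creep '{"translation":[[0,0,0],[0,0,0],[0,0,0],[0,0,3],[0,0,8],[0,0,12],[0,0,14],[0,0,14]],"delta_rot":[[0,0,0],[0,0,0],[0,0,0],[0,0,0],[0,0,0],[0,0,0],[0,0,0],[0,0,0]],"hand":[4,4,4,4,4,5.5,5.5,5.5]}'
python3 -m creep '{"translation":[[-0.2,-5,0],[-0.5,-11,0],[-0.6,-17,0],[-0.8,-23,0],[-1,-29,0],[-1.2,-35,0],[-1.4,-41,0],[-1.8,-47,0]],"delta_rot":[[0,0,-2.3],[0,0,-2.3],[0,0,-2.3],[0,0,-2.3],[0,0,-2.3],[0,0,-2.3],[0,0,-2.3],[0,0,-2.3]],"hand":[5.5,5.5,5.5,5.5,5.5,5.5,5.5,5.5]}'
python3 -m creep '{"translation":[[0,-6,-1],[0,-12,-3],[0,-17,-6],[0,-20,-7],[0,-21,-7],[0,-21,-7]],"delta_rot":[[0,0,0],[0,0,0],[0,0,0],[0,0,0],[0,0,0],[0,0,0]],"hand":[5.5,5.5,5.5,5.5,5.5,5.5]}'
python3 -c "
from h import *
bars()"
```

```text
clock: 14.05
position: [603.6, 337.7, 67.6]
ee_rot: [1.0, -0.031, 0.002, -0.001]
contact_force: [0.2, 0.2, -2.6]
gripper_width: 26.9
grasp_force: 60.3
clock: 15.05
position: [603.2, 337.8, 207.7]
ee_rot: [1.0, -0.031, 0.002, -0.002]
contact_force: [0.1, 0.1, -0.8]
gripper_width: 55.0
grasp_force: 0.0
clock: 16.05
position: [583.4, -134.6, 203.5]
ee_rot: [0.999, -0.051, -0.001, -0.0]
contact_force: [1.4, 0.6, -0.0]
gripper_width: 54.9
grasp_force: 0.0
clock: 16.8
position: [584.3, -342.9, 134.6]
ee_rot: [0.999, -0.051, -0.0, -0.0]
contact_force: [-0.7, 1.2, 0.1]
gripper_width: 55.0
grasp_force: 0.0
tcp [ 584.3 -342.9  134.6] yaw -5.9 w 55.0
bar [331. 208.] [ 604.1 -354.9] [27.6 66.5] yaw -5.7
```

Bar unmoved: aim (602.5,-354.5).

```bash
python3 -m creep '{"translation":[[1.7,-1.1,0],[1.7,-1.1,-4],[1.7,-1.1,-8],[1.7,-1.1,-11],[1.7,-1.1,-12.6],[1.7,-1.1,-12.6],[1.7,-1.1,-12.6]],"delta_rot":[[0,0,0],[0,0,0],[0,0,0],[0,0,0],[0,0,0],[0,0,0],[0,0,0]],"hand":[5.5,5.5,5.5,5.5,5.5,5.5,5.5]}'
python3 -m creep '{"translation":[[0,0,0],[0,0,0],[0,0,0],[0,0,0],[0,0,0],[0,0,6],[0,0,12],[0,0,18]],"delta_rot":[[0,0,0],[0,0,0],[0,0,0],[0,0,0],[0,0,0],[0,0,0],[0,0,0],[0,0,0]],"hand":[0.5,0.5,0.5,0.5,0.5,0.5,0.5,0.5]}'
python3 -m creep '{"translation":[[0,5,1],[-1,11,1],[-2,17,1],[-3,23,1],[-4,29,1],[-4.2,35,1],[-4.2,41,1],[-4.2,47,1]],"delta_rot":[[0,0,2.3],[0,0,2.3],[0,0,2.3],[0,0,2.3],[0,0,2.3],[0,0,2.3],[0,0,2.3],[0,0,2.3]],"hand":[0.5,0.5,0.5,0.5,0.5,0.5,0.5,0.5]}'
python3 -m creep '{"translation":[[0,6,0],[0,12,0],[0,15,0],[0,15.4,0],[0,15.4,0]],"delta_rot":[[0,0,0],[0,0,0],[0,0,0],[0,0,0],[0,0,0]],"hand":[0.5,0.5,0.5,0.5,0.5]}'
python3 -c "
from h import *
im,d=get_image('top'); save('t2',im)"
```

```text
clock: 17.73
position: [602.8, -353.9, 11.1]
ee_rot: [0.999, -0.05, 0.001, 0.001]
contact_force: [-0.6, 0.5, 0.8]
gripper_width: 55.2
grasp_force: 0.0
clock: 18.73
position: [600.7, -353.4, 189.8]
ee_rot: [0.999, -0.051, -0.001, -0.001]
contact_force: [0.4, 0.1, -2.4]
gripper_width: 26.9
grasp_force: 61.7
clock: 19.73
position: [558.4, 117.9, 198.5]
ee_rot: [1.0, -0.031, -0.001, 0.0]
contact_force: [1.2, -0.1, -1.2]
gripper_width: 26.9
grasp_force: 61.7
clock: 20.35
position: [558.9, 269.6, 198.4]
ee_rot: [1.0, -0.031, -0.001, 0.001]
contact_force: [-0.1, 0.1, -3.4]
gripper_width: 26.7
grasp_force: 61.7
```

View pics/t2.png

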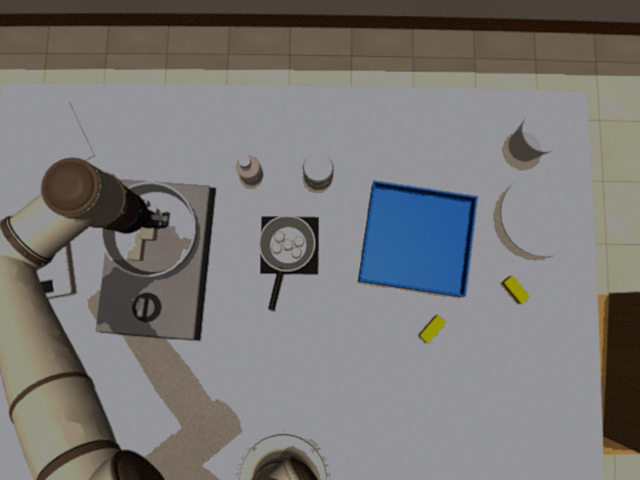

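The bin is empty, the first bar shows in the pan at (138,247), and the cup is unmoved at (288,243). Now I'll lay the third bar.

```bash
python3 -m creep '{"translation":[[0.1,0,-5],[0.1,0,-9],[0.1,0,-12.5],[0.1,0,-13.4],[0.1,0,-13.4],[0.1,0,-13.4]],"delta_rot":[[0,0,0],[0,0,0],[0,0,0],[0,0,0],[0,0,0],[0,0,0]],"hand":[0.5,0.5,0.5,0.5,0.5,0.5]}'
python3 -m creep '{"translation":[[0,0,0],[0,0,0],[0,0,0],[0,0,3],[0,0,8],[0,0,12],[0,0,14],[0,0,14]],"delta_rot":[[0,0,0],[0,0,0],[0,0,0],[0,0,0],[0,0,0],[0,0,0],[0,0,0],[0,0,0]],"hand":[4,4,4,4,4,5.5,5.5,5.5]}'
python3 -m creep '{"translation":[[-3,-5,0],[-5,-10,0],[-8,-15,0],[-11,-20,0],[-14,-24,0],[-17,-24,0],[-18,-24,0],[-18,-24,0]],"delta_rot":[[0,0,-8.7],[0,0,-8.7],[0,0,-8.7],[0,0,-8.7],[0,0,-8.7],[0,0,-8.7],[0,0,-8.7],[0,0,-8.7]],"hand":[5.5,5.5,5.5,5.5,5.5,5.5,5.5,5.5]}'
python3 - <<'E'
from h import *
s=read_state(); print(s["position"],s["joints"].round(3))
im,d=get_image("top"); f=np.load("/tmp/top.npz"); 
im2,_=get_image("wrist")
save("t3",np.hstack([cv2.resize(im[170:345,90:215],None,fx=2.2,fy=2.2),cv2.resize(im[170:345,250:330],None,fx=2.2,fy=2.2),cv2.resize(im2,None,fx=.5,fy=.5)[:385] if 0 else cv2.copyMakeBorder(cv2.resize(im2,(320,240)),0,145,0,0,0)]))
E
```

```text
clock: 21.15
position: [561.7, 270.6, 67.2]
ee_rot: [1.0, -0.031, 0.002, -0.001]
contact_force: [0.4, -0.1, -2.9]
gripper_width: 26.8
grasp_force: 61.6
clock: 22.15
position: [561.2, 270.8, 207.3]
ee_rot: [1.0, -0.031, 0.002, -0.001]
contact_force: [-0.2, 0.4, -0.9]
gripper_width: 54.8
grasp_force: 0.0
clock: 23.15
position: [380.3, 30.3, 205.0]
ee_rot: [0.994, -0.106, -0.0, 0.0]
contact_force: [-0.1, -0.5, -0.4]
gripper_width: 55.3
grasp_force: 0.0
[380.33084687  30.31382888 204.95789618] [ 0.512 -0.021 -0.577  0.    -1.015  0.847]
```

View pics/t3.png

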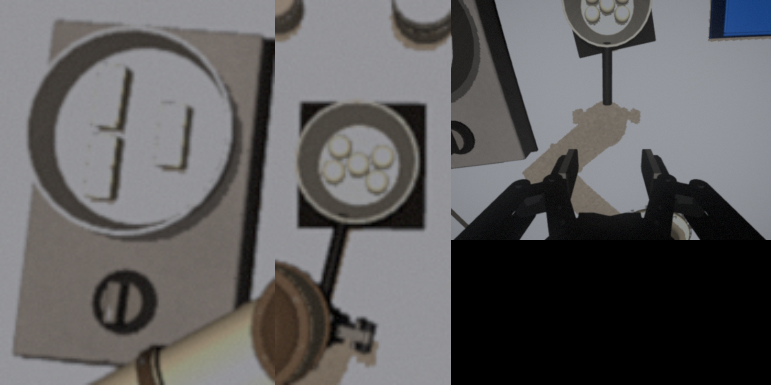

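All three bars lie flat in the pan (upper left, lower left and right in the crop), and the five lumps are still in the cup. Next I'll take the handle 92 mm from the cup's axis, closer in so that it sags less.

```bash
python3 -m creep '{"translation":[[3,-0.5,0],[6.4,-1,-3],[6.4,-1,-8],[6.4,-1,-12],[6.4,-1,-16],[6.4,-1,-18.3],[6.4,-1,-18.3],[6.4,-1,-18.3]],"delta_rot":[[0,0,0],[0,0,0],[0,0,0],[0,0,0],[0,0,0],[0,0,0],[0,0,0],[0,0,0]],"hand":[5,5,5,5,5,5,5,5]}'
python3 -m creep '{"translation":[[0,0,0],[0,0,0],[0,0,0],[0,0,0],[0,0,0],[0,0,0],[0,0,0],[0,0,0]],"delta_rot":[[0,0,0],[0,0,0],[0,0,0],[0,0,0],[0,0,0],[0,0,0],[0,0,0],[0,0,0]],"hand":[0.3,0.3,0.3,0.3,0.3,0.3,0.3,0.3]}'
python3 -m creep '{"translation":[[0,0,0.5],[0,0,1],[0,0,2],[0,0,3],[0,0,4],[0,0,4],[0,0,4],[0,0,4]],"delta_rot":[[0,0,0],[0,0,0],[0,0,0],[0,0,0],[0,0,0],[0,0,0],[0,0,0],[0,0,0]],"hand":[0.3,0.3,0.3,0.3,0.3,0.3,0.3,0.3]}'
python3 - <<'E'
from h import *
im,d=get_image("scene"); im2,_=get_image("wrist")
save("lift",np.hstack([cv2.resize(im[190:310,290:440],(400,320)),cv2.resize(im2,(400,320))]))
E
```

```text
clock: 24.25
position: [445.6, 20.6, 22.6]
ee_rot: [0.994, -0.106, 0.001, -0.0]
contact_force: [0.7, 0.7, 0.2]
gripper_width: 49.8
grasp_force: 0.0
clock: 25.25
position: [444.8, 20.5, 22.7]
ee_rot: [0.994, -0.106, 0.0, -0.0]
contact_force: [-3.2, 1.8, 6.1]
gripper_width: 13.8
grasp_force: 58.6
clock: 26.25
position: [444.1, 20.0, 61.9]
ee_rot: [0.994, -0.107, -0.0, 0.0]
contact_force: [-0.7, 0.5, -2.6]
gripper_width: 13.9
grasp_force: 58.5
```

View pics/lift.png

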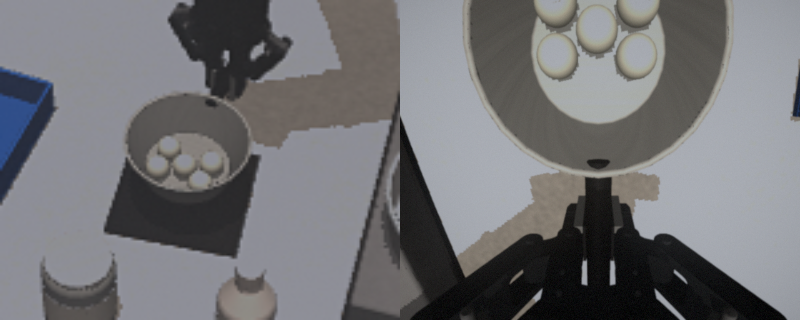

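The cup hangs level in the grip with all five lumps in it (right half, around (600,40)). I'll raise it and swing it over to the pan.

```bash
python3 -m creep '{"translation":[[0,0,3],[0,0,6],[0,0,9],[0,0,11],[0.3,2,12],[0.6,5,12],[0.9,8,12],[1.1,11,12]],"delta_rot":[[0,0,0],[0,0,0],[0,0,0],[0,0,0],[0,0,3],[0,0,7],[0,0,12],[0,0,17]],"hand":[0.3,0.3,0.3,0.3,0.3,0.3,0.3,0.3]}'
python3 -m creep '{"translation":[[0.3,3,0],[0.5,6,0],[0.7,9,0],[0.9,12,0],[1,15,0],[1,16.5,0],[1,16.5,0],[1,16.5,0]],"delta_rot":[[0,0,5],[0,0,10],[0,0,15],[0,0,19],[0,0,22],[0,0,23],[0,0,23],[0,0,23]],"hand":[0.3,0.3,0.3,0.3,0.3,0.3,0.3,0.3]}'
python3 -c "
from h import *
s=read_state();M=R.from_quat(s['ee_rot']).as_matrix();print(s['position'],M.round(3),s['joints'].round(3))"
```

```text
clock: 27.35
position: [455.0, 130.9, 181.7]
ee_rot: [0.999, 0.043, -0.001, 0.0]
contact_force: [0.5, 0.1, -3.3]
gripper_width: 14.2
grasp_force: 58.7
clock: 28.35
position: [465.1, 294.1, 181.9]
ee_rot: [0.971, 0.24, -0.001, 0.0]
contact_force: [-0.1, -0.1, -3.9]
gripper_width: 13.9
grasp_force: 58.7
[465.07085851 294.14212497 181.85953964] [[ 0.885  0.465 -0.001]
 [ 0.465 -0.885 -0.001]
 [-0.002  0.    -1.   ]] [ 0.859  0.301 -0.249 -0.    -1.022  1.196]
```

```bash
python3 -m creep '{"translation":[[-0.09,0.18,0.01],[-0.18,0.35,0.04],[-0.27,0.52,0.09],[-0.36,0.68,0.16],[-0.44,0.84,0.25],[-0.52,0.99,0.36],[-0.59,1.13,0.49],[-0.62,1.19,0.56]],"delta_rot":[[5.3,2.8,0],[10.6,5.6,0],[15.9,8.4,0],[21.2,11.2,0],[26.5,14,0],[31.9,16.7,0],[37.2,19.5,0],[39.8,20.9,0]],"hand":[0.3,0.3,0.3,0.3,0.3,0.3,0.3,0.3]}'
python3 - <<'E'
from h import *
s=read_state();M=R.from_quat(s['ee_rot']).as_matrix();print(s['position'],M.round(3),s['joints'].round(3)); print("grasp",s['position']-19*M[:,2])
im,d=get_image("scene"); im2,_=get_image("wrist")
save("tilt1",np.hstack([cv2.resize(im[130:330,390:540],(300,400)),cv2.resize(im2,(480,400))]))
E
```

```text
clock: 29.35
position: [460.1, 304.9, 187.4]
ee_rot: [0.897, 0.22, -0.091, -0.371]
contact_force: [-0.4, 0.4, -3.6]
gripper_width: 14.6
grasp_force: 59.0
[460.10516548 304.92220612 187.35292065] [[ 0.887  0.327 -0.327]
 [ 0.462 -0.627  0.626]
 [-0.    -0.707 -0.708]] [ 0.403  0.408 -0.022 -0.813 -1.324  1.933]
grasp [466.31786054 293.02087712 200.79765153]
```

View pics/tilt1.png

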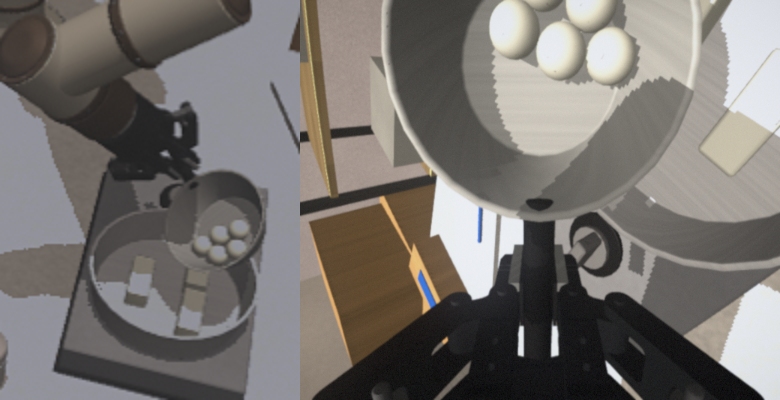

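At 45° nothing has spilled, the cup's mouth faces the pan's middle and the joints are comfortable. I'll keep tilting, slower from here.

```bash
python3 -m creep '{"translation":[[-0.05,0.1,-0.4],[-0.1,0.19,-0.75],[-0.14,0.27,-1.1],[-0.17,0.32,-1.5],[-0.18,0.35,-1.75],[-0.19,0.37,-1.87]],"delta_rot":[[4.4,2.3,0],[8.85,4.65,0],[13.3,7,0],[16.8,8.8,0],[18.6,9.8,0],[20.4,10.7,0]],"hand":[0.3,0.3,0.3,0.3,0.3,0.3]}'
python3 -m creep '{"translation":[[-0.01,0.02,0.1],[-0.02,0.04,0.15],[-0.03,0.06,0.25],[-0.04,0.08,0.35],[-0.05,0.1,0.45],[-0.06,0.12,0.55],[-0.06,0.12,0.65],[-0.06,0.12,0.72]],"delta_rot":[[2.65,1.4,0],[5.3,2.8,0],[8,4.2,0],[10.6,5.6,0],[13.3,7,0],[15.9,8.4,0],[18.6,9.8,0],[20.4,10.7,0]],"hand":[0.3,0.3,0.3,0.3,0.3,0.3,0.3,0.3]}'
python3 - <<'E'
from h import *
s=read_state();M=R.from_quat(s['ee_rot']).as_matrix();print(s['position'],M.round(3),s['joints'].round(3)); print("grasp",s['position']-19*M[:,2])
im,d=get_image("scene"); im2,_=get_image("wrist")
save("tilt2",np.hstack([cv2.resize(im[130:330,390:540],(300,400)),cv2.resize(im2,(480,400))]))
E
```

```text
clock: 30.2
position: [457.5, 310.7, 169.2]
ee_rot: [0.805, 0.199, -0.133, -0.543]
contact_force: [0.2, 0.4, -3.9]
gripper_width: 13.9
grasp_force: 59.3
clock: 31.2
position: [456.8, 311.9, 176.1]
ee_rot: [-0.679, -0.168, 0.171, 0.694]
contact_force: [0.4, 0.3, -1.7]
gripper_width: 14.0
grasp_force: 59.2
[456.84885039 311.88912173 176.10299163] [[ 0.886 -0.009 -0.464]
 [ 0.465  0.019  0.885]
 [ 0.001 -1.     0.021]] [ 0.14   0.761  0.021 -1.35  -1.836  2.338]
grasp [465.67380173 295.06758006 175.70806145]
```

View pics/tilt2.png

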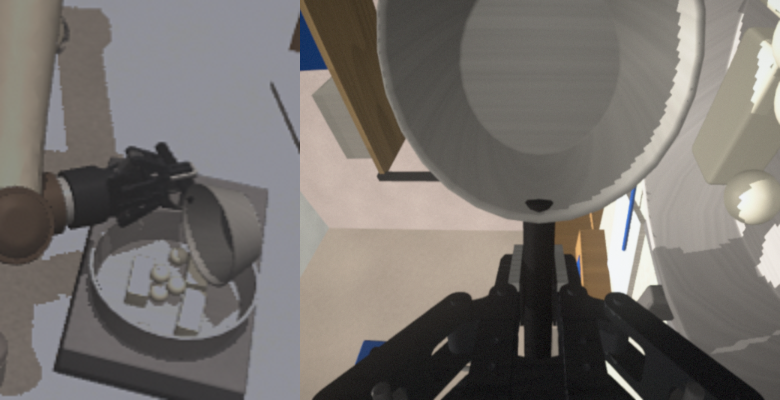

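The lumps lie in the pan and the cup is empty (the wrist view shows bare walls). I'll raise the cup and turn it upright again.

```bash
python3 -m creep '{"translation":[[0,0,1],[0,-0.02,1.8],[0.02,-0.06,2.4],[0.05,-0.12,2.6],[0.1,-0.2,2.6],[0.15,-0.3,2.6],[0.21,-0.4,2.6],[0.28,-0.53,2.6]],"delta_rot":[[-5.3,-2.8,0],[-10.6,-5.6,0],[-15.9,-8.4,0],[-21.2,-11.2,0],[-26.5,-14,0],[-31.9,-16.7,0],[-37.2,-19.5,0],[-42.5,-22.3,0]],"hand":[0.3,0.3,0.3,0.3,0.3,0.3,0.3,0.3]}'
python3 -m creep '{"translation":[[0.07,-0.14,-0.1],[0.14,-0.28,-0.2],[0.22,-0.42,-0.3],[0.3,-0.57,-0.4],[0.38,-0.72,-0.45],[0.46,-0.88,-0.5],[0.55,-1.05,-0.5],[0.6,-1.15,-0.5]],"delta_rot":[[-4.8,-2.5,0],[-9.6,-5,0],[-14.4,-7.5,0],[-19.2,-10,0],[-24,-12.6,0],[-28.7,-15.1,0],[-33.5,-17.6,0],[-38.2,-20,0]],"hand":[0.3,0.3,0.3,0.3,0.3,0.3,0.3,0.3]}'
python3 - <<'E'
from h import *
s=read_state();M=R.from_quat(s['ee_rot']).as_matrix();print(s['position'],M.round(3),s['joints'].round(3))
E
```

```text
clock: 32.3
position: [458.9, 306.7, 203.3]
ee_rot: [0.903, 0.224, -0.087, -0.355]
contact_force: [-0.9, -0.3, -2.6]
gripper_width: 14.1
grasp_force: 59.1
clock: 33.3
position: [464.3, 294.8, 197.8]
ee_rot: [0.971, 0.24, -0.001, 0.002]
contact_force: [-0.0, -0.8, -2.0]
gripper_width: 13.9
grasp_force: 58.9
[464.2933933  294.79223369 197.76377648] [[ 0.885  0.466 -0.   ]
 [ 0.466 -0.885 -0.004]
 [-0.002  0.003 -1.   ]] [ 0.862  0.286 -0.228  0.003 -1.06   1.192]
```

```bash
python3 - <<'E'
from h import *
c=cal("top"); im,d=get_image("top"); hsv=cv2.cvtColor(im,cv2.COLOR_RGB2HSV)
m=np.zeros((480,640),np.uint8); m[195:290,240:345]=(hsv[195:290,240:345,2]<60)
k=max(cv2.findContours(m,0,1)[0],key=cv2.contourArea); r=cv2.minAreaRect(ray(c,k.reshape(-1,2),4)[:,:2].astype(np.float32)); print("mat",r,cv2.contourArea(k))
save("t4",np.hstack([cv2.resize(im[170:345,90:215],None,fx=2.2,fy=2.2),cv2.resize(im[170:345,215:345],None,fx=2.2,fy=2.2)]))
E
```

```text
mat ((541.9326782226562, -2.4453048706054688), (135.8146514892578, 135.30340576171875), 0.9559919238090515) 3076.0
```

View pics/t4.png

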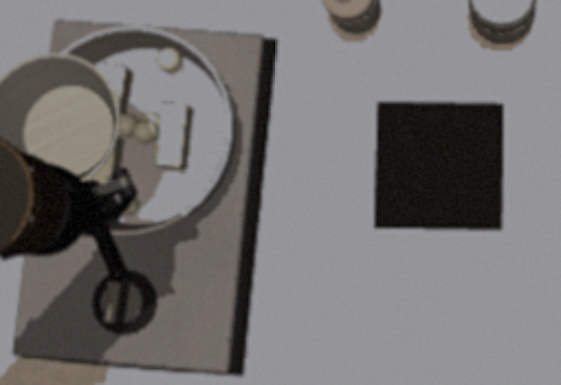

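The cup is empty and the mat lies bare at (541,-2.5); lumps and bars show in the pan. I'll take the cup back over the mat.

```bash
python3 -m creep '{"translation":[[-0.1,-3,0],[-0.2,-6,0],[-0.4,-10,0],[-0.6,-14,0],[-0.8,-18,0],[-1,-22,0],[-1.2,-26,0],[-1.3,-27.8,0]],"delta_rot":[[0,0,-5],[0,0,-10],[0,0,-15],[0,0,-20],[0,0,-25],[0,0,-30],[0,0,-35],[0,0,-40]],"hand":[0.3,0.3,0.3,0.3,0.3,0.3,0.3,0.3]}'
python3 -m creep '{"translation":[[0,0,-3],[0,0,-6],[0,0,-9],[0,0,-12],[0,0,-14],[0,0,-14],[0,0,-14]],"delta_rot":[[0,0,0],[0,0,0],[0,0,0],[0,0,0],[0,0,0],[0,0,0],[0,0,0]],"hand":[0.3,0.3,0.3,0.3,0.3,0.3,0.3]}'
python3 - <<'E'
from h import *
s=read_state();M=R.from_quat(s['ee_rot']).as_matrix();print(s['position'],np.degrees(np.arctan2(M[1,0],M[0,0])))
c=cal("top"); im,d=get_image("top"); ys,xs=np.mgrid[190:285,240:345]
A=depthpts(c,np.c_[xs.ravel(),ys.ravel()],d); z=A[:,2]
def circ(p):
    Mm=np.c_[2*p[:,:2],np.ones(len(p))]; q=np.linalg.lstsq(Mm,(p[:,:2]**2).sum(1),rcond=None)[0]; return q[:2],np.sqrt(q[2]+q[:2]@q[:2])
zr=s['position'][2]+19+10; p=A[(abs(z-zr)<6)&(A[:,0]>472)]
print(zr,len(p),circ(p)); fr=A[(z>zr-6)&(A[:,0]>480)]
ce=circ(p)[0]; near=p[p[:,0]<ce[0]-30]; far=p[p[:,0]>ce[0]+30]; print("rim z near/far",np.median(near[:,2]),np.median(far[:,2]))
E
```

```text
clock: 34.35
position: [450.9, 15.5, 197.5]
ee_rot: [0.994, -0.109, -0.002, -0.0]
contact_force: [0.9, 0.7, -1.6]
gripper_width: 14.1
grasp_force: 59.0
clock: 35.22
position: [453.1, 17.4, 58.3]
ee_rot: [0.994, -0.107, 0.0, 0.0]
contact_force: [-0.3, -0.3, -2.3]
gripper_width: 13.9
grasp_force: 58.9
[453.10328362  17.37792114  58.28535705] -12.243496747646278
87.28535705198576 125 (array([549.76407411,  -4.02205166]), np.float64(63.049161809379065))
rim z near/far 84.18113379367196 82.36947533327952
```

```bash
python3 -m creep '{"translation":[[0,0,-1],[0,0,-2],[0,0,-2.8],[0,0,-2.8],[0,0,-2.8]],"delta_rot":[[0,0,0],[0,0,0],[0,0,0],[0,0,0],[0,0,0]],"hand":[0.3,0.3,0.3,0.3,0.3]}'
python3 - <<'E'
from h import *
from scipy.optimize import least_squares
s=read_state();print(s['position'])
for n,(a,b,e,g) in {"top":(190,285,240,345),"scene":(180,320,290,430)}.items():
    c=cal(n); im,d=get_image(n); ys,xs=np.mgrid[a:b,e:g]
    A=depthpts(c,np.c_[xs.ravel(),ys.ravel()],d); z=A[:,2]
    p=A[(z>50)&(z<68)&(A[:,0]>468)&(A[:,0]<640)&(abs(A[:,1])<90)]
    f=least_squares(lambda q:np.hypot(p[:,0]-q[0],p[:,1]-q[1])-q[2],[543,-3,64],loss="soft_l1",f_scale=2)
    print(n,len(p),f.x,np.median(p[:,2]))
    al=np.degrees(np.arctan2(p[:,1]-f.x[1],p[:,0]-f.x[0])); print([(int(q),int(((al>q)&(al<=q+90)).sum()),round(float(np.median(p[(al>q)&(al<=q+90),2])),1)) for q in(-180,-90,0,90)])
E
```

```text
clock: 35.9
position: [452.5, 17.1, 29.3]
ee_rot: [0.994, -0.107, -0.001, 0.001]
contact_force: [0.2, 0.0, -1.0]
gripper_width: 14.2
grasp_force: 59.1
[452.54222508  17.08663634  29.2883983 ]
top 242 [549.23863263  -4.07342956  62.65337518] 52.876443677094244
[(-180, 89, 54.3), (-90, 60, 52.4), (0, 75, 52.2), (90, 18, 53.0)]
scene 230 [551.3817496   -3.13516381  63.28216061] 53.31440276244825
[(-180, 72, 53.8), (-90, 24, 52.3), (0, 36, 52.0), (90, 98, 53.7)]
```

Both cameras put the cup's axis at (550,-3.6). My first circle fit was biased by the inner wall, and the handle tip agrees with the new value, so I'll shift the cup back 8.5 mm and set it down.

```bash
python3 -m creep '{"translation":[[-0.4,0,0],[-0.85,0.1,0],[-0.85,0.1,0],[-0.85,0.1,-0.3],[-0.85,0.1,-0.5],[-0.85,0.1,-0.6],[-0.85,0.1,-0.6],[-0.85,0.1,-0.6]],"delta_rot":[[0,0,0],[0,0,0],[0,0,0],[0,0,0],[0,0,0],[0,0,0],[0,0,0],[0,0,0]],"hand":[0.3,0.3,0.3,0.3,0.3,0.3,0.3,0.3]}'
python3 -m creep '{"translation":[[0,0,0],[0,0,0],[0,0,0],[0,0,0],[0,0,0]],"delta_rot":[[0,0,0],[0,0,0],[0,0,0],[0,0,0],[0,0,0]],"hand":[2,3,4,5,5]}'
python3 -m creep '{"translation":[[0,0,2],[0,0,5],[0,0,9],[0,0,14],[-1,5,18],[-3,10,18],[-5,14,18],[-6.5,18,18]],"delta_rot":[[0,0,0],[0,0,0],[0,0,0],[0,0,0],[0,0,4],[0,0,8.7],[0,0,8.7],[0,0,8.7]],"hand":[5,5,5,5,5,5,5,5]}'
python3 - <<'E'
from h import *
from scipy.optimize import least_squares
s=read_state();print(s['position'])
for n,(a,b,e,g) in {"top":(190,285,240,345),"scene":(180,320,290,430)}.items():
    c=cal(n); im,d=get_image(n); ys,xs=np.mgrid[a:b,e:g]
    A=depthpts(c,np.c_[xs.ravel(),ys.ravel()],d); z=A[:,2]
    p=A[(z>46)&(z<60)&(A[:,0]>464)&(A[:,0]<640)&(abs(A[:,1])<90)]
    f=least_squares(lambda q:np.hypot(p[:,0]-q[0],p[:,1]-q[1])-q[2],[543,-3,64],loss="soft_l1",f_scale=2)
    print(n,len(p),f.x,np.median(p[:,2]))
    if n=="top":
        t=im
        # knob bar: highest part around knob
        ys,xs=np.mgrid[280:335,115:180]; A=depthpts(c,np.c_[xs.ravel(),ys.ravel()],d)
        for lo in(62,75,85): q=A[(A[:,2]>lo)]; print("knob",lo,len(q),q.mean(0).round(1),cv2.minAreaRect(q[:,:2].astype(np.float32)))
    else: sc=im
save("t5",np.hstack([cv2.resize(t[165:345,85:335],(500,360)),cv2.resize(sc[190:335,400:530],(300,360))]))
E
```

```text
clock: 37.0
position: [443.8, 18.1, 23.4]
ee_rot: [0.994, -0.107, -0.001, 0.001]
contact_force: [-4.4, 0.7, 3.7]
gripper_width: 14.1
grasp_force: 59.5
clock: 37.62
position: [444.1, 18.2, 23.3]
ee_rot: [0.994, -0.107, -0.0, 0.001]
contact_force: [0.6, -0.1, -1.5]
gripper_width: 50.2
grasp_force: 0.0
clock: 38.62
position: [378.0, 199.2, 203.6]
ee_rot: [1.0, -0.031, -0.0, 0.0]
contact_force: [0.7, -0.0, 0.0]
gripper_width: 50.2
grasp_force: 0.0
[378.00989038 199.24261134 203.57200364]
top 461 [539.55791412  -3.10003354  62.57002924] 50.837115627370395
knob 62 2772 [386.  166.8 501.3] ((376.0065002441406, 63.967864990234375), (298.29644775390625, 75.32276153564453), 86.21870422363281)
knob 75 2772 [386.  166.8 501.3] ((376.0065002441406, 63.967864990234375), (298.29644775390625, 75.32276153564453), 86.21870422363281)
knob 85 2772 [386.  166.8 501.3] ((376.0065002441406, 63.967864990234375), (298.29644775390625, 75.32276153564453), 86.21870422363281)
scene 268 [542.47694695  -1.92134358  62.85918012] 49.99930154129822
```

View pics/t5.png

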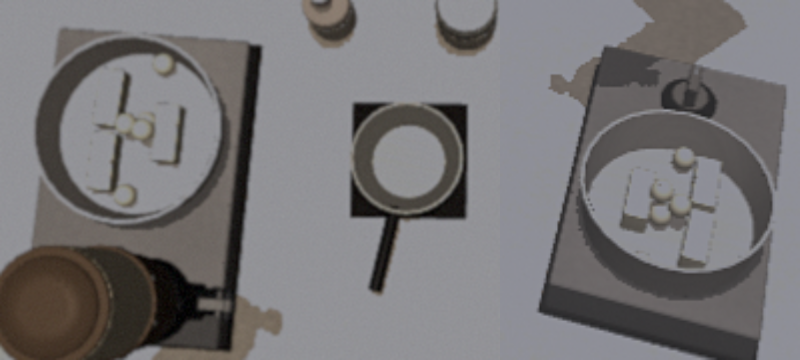

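The cup stands upright, empty and centred on the mat. The pan holds the bars, with lumps at (163,62), (125,193) and a cluster near (135,125) in the left crop. Now I'll measure the knob from the unobstructed first image and from the wrist camera.

```bash
python3 - <<'E'
from h import *
f=np.load("/tmp/top.npz"); c=cal("top"); d=f["d"]
ys,xs=np.mgrid[285:332,122:172]; A=depthpts(c,np.c_[xs.ravel(),ys.ravel()],d)
print(np.histogram(A[:,2],bins=np.arange(40,110,5)))
for lo in(54,65,75,82):
    q=A[(A[:,2]>lo)&(A[:,2]<110)]; print(lo,len(q),q.mean(0).round(1),np.median(q[:,2]),cv2.minAreaRect(q[:,:2].astype(np.float32)))
s=read_state();M=R.from_quat(s['ee_rot']).as_matrix();print(s['position'],np.degrees(np.arctan2(M[1,0],M[0,0])),s['joints'].round(2))
E
```

```text
(array([ 30, 852, 877, 276,  79,  49,  14,  14,  15,  20,  90,  22,   2]), array([ 40,  45,  50,  55,  60,  65,  70,  75,  80,  85,  90,  95, 100,
       105]))
54 685 [387.2 314.5  66.2] 58.62081516578246 ((385.46392822265625, 317.6543884277344), (104.55764770507812, 112.97348022460938), 1.2157038450241089)
65 226 [387.6 314.9  84.3] 90.11734147063771 ((386.7808837890625, 316.9807434082031), (37.865020751953125, 41.35387420654297), 32.491207122802734)
75 163 [387.5 316.1  90.5] 92.1801705740877 ((387.78369140625, 317.54229736328125), (15.283384323120117, 40.750057220458984), 85.14966583251953)
82 143 [387.8 316.7  92.2] 92.75541238416167 ((387.762939453125, 317.53826904296875), (15.279438018798828, 40.720035552978516), 85.08960723876953)
[378.23545223 200.87104262 203.59148243] -3.2668106454408576 [ 0.87  0.07 -0.49  0.   -1.01  0.64]
```

```bash
python3 -m creep '{"translation":[[0,4,0],[0,8,0],[-0.5,10,0],[-1,11,0],[-1,11,0],[-1,11,0]],"delta_rot":[[0,0,0],[0,0,0],[0,0,0],[0,0,0],[0,0,0],[0,0,0]],"hand":[5,5,5,5,5,5]}'; python3 - <<'E'
from h import *
s=read_state();c=cal("wrist"); im,d=get_image("wrist"); M=R.from_quat(s['ee_rot']).as_matrix()
print(s['position'],np.degrees(np.arctan2(M[1,0],M[0,0])),s['joints'].round(2)); print("expect",proj(c,[[387.8,318,95]]))
ys,xs=np.mgrid[0:480,0:640]; A=depthpts(c,np.c_[xs.ravel(),ys.ravel()],d); A=A[(np.hypot(A[:,0]-388,A[:,1]-316)<35)]
print(np.histogram(A[:,2],bins=np.arange(40,125,5)))
for lo in(65,78,85):
    q=A[(A[:,2]>lo)&(A[:,2]<108)]
    if len(q)>5: print(lo,len(q),q.mean(0).round(1),cv2.minAreaRect(q[:,:2].astype(np.float32)))
save("wk",im)
E
```

```text
clock: 39.48
position: [369.0, 307.2, 203.4]
ee_rot: [1.0, -0.031, -0.001, 0.001]
contact_force: [-0.3, -0.4, -0.8]
gripper_width: 50.0
grasp_force: 0.0
[368.9619581  307.19955301 203.3765617 ] -3.5786892233877916 [ 1.03  0.16 -0.38 -0.   -1.03  0.47]
expect [[299.3155463  211.46234293]]
(array([   0,  350, 1753,  982, 1296,   29,   23,   26,   22,   52, 1055,
          0,    0,    0,    0,    0]), array([ 40,  45,  50,  55,  60,  65,  70,  75,  80,  85,  90,  95, 100,
       105, 110, 115, 120]))
65 1207 [391.3 317.7  90.8] ((388.6854553222656, 317.9374084472656), (13.95216178894043, 42.25074768066406), 85.2690658569336)
78 1141 [390.5 317.9  91.9] ((388.6533508300781, 318.0684509277344), (13.696208953857422, 42.16523742675781), 85.2690658569336)
85 1107 [390.1 317.9  92.3] ((388.5437316894531, 318.0775451660156), (13.696208953857422, 41.945247650146484), 85.2690658569336)
```

View pics/wk.png

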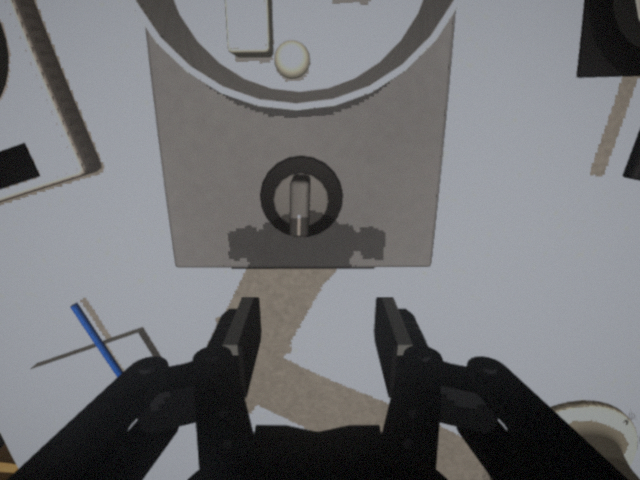

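The knob is in clear view at (300,200). Its finger bar is centred at (388,318) with its top at 92 mm and yaw about -4°, matching the 175 mm offset from the pan. I'll grip it at TCP z 67.

```bash
python3 -m creep '{"translation":[[1,0.6,0],[1.9,1.1,-3],[1.9,1.1,-7],[1.9,1.1,-10],[1.9,1.1,-12],[1.9,1.1,-13.6],[1.9,1.1,-13.6],[1.9,1.1,-13.6]],"delta_rot":[[0,0,0],[0,0,0],[0,0,0],[0,0,-0.7],[0,0,-0.7],[0,0,-0.7],[0,0,-0.7],[0,0,-0.7]],"hand":[5,5,5,5,5,5,5,5]}'
python3 -m creep '{"translation":[[0,0,0],[0,0,0],[0,0,0],[0,0,0],[0,0,0],[0,0,0]],"delta_rot":[[0,0,0],[0,0,0],[0,0,0],[0,0,0],[0,0,0],[0,0,0]],"hand":[0.3,0.3,0.3,0.3,0.3,0.3]}'
```

```text
clock: 40.52
position: [388.8, 319.6, 67.9]
ee_rot: [0.999, -0.037, -0.0, 0.0]
contact_force: [0.6, 0.0, 1.0]
gripper_width: 50.0
grasp_force: 0.0
clock: 41.28
position: [388.3, 319.1, 68.2]
ee_rot: [0.999, -0.037, -0.0, 0.001]
contact_force: [-0.4, -3.2, 6.2]
gripper_width: 12.8
grasp_force: 59.9
```

```bash
python3 -m creep '{"translation":[[0,0,0],[0,0,0],[0,0,0],[0,0,0],[0,0,0],[0,0,0],[0,0,0],[0,0,0]],"delta_rot":[[0,0,-6],[0,0,-13],[0,0,-20],[0,0,-27],[0,0,-34],[0,0,-41],[0,0,-48],[0,0,-54]],"hand":[0.3,0.3,0.3,0.3,0.3,0.3,0.3,0.3]}'
python3 -m creep '{"translation":[[0,0,0],[0,0,0],[0,0,0],[0,0,0],[0,0,0],[0,0,0],[0,0,0],[0,0,0]],"delta_rot":[[0,0,-5],[0,0,-10],[0,0,-15],[0,0,-20],[0,0,-24],[0,0,-27],[0,0,-29],[0,0,-29]],"hand":[0.3,0.3,0.3,0.3,0.3,0.3,0.3,0.3]}'
python3 -c "
from h import *
s=read_state();M=R.from_quat(s['ee_rot']).as_matrix();print(s['position'],np.degrees(np.arctan2(M[1,0],M[0,0])),s['wrist_torque'],s['contact_force'],s['gripper_width'])"
```

```text
clock: 42.28
position: [388.1, 318.7, 68.2]
ee_rot: [0.873, -0.488, -0.0, 0.001]
contact_force: [-1.5, -3.2, 6.6]
gripper_width: 13.1
grasp_force: 60.1
clock: 43.28
position: [388.0, 318.1, 68.2]
ee_rot: [0.726, -0.688, 0.0, 0.001]
contact_force: [-0.7, -4.7, 6.7]
gripper_width: 12.8
grasp_force: 75.1
[387.97208756 318.11242709  68.19945271] -86.90300254118686 [-1.3123983   0.2624646   1.13493865] [-0.70421033 -4.70210448  6.71843382] 12.826659922588206
```

A wrist torque of 1.1 N·m about z and the risen pad force say the knob is at its stop. I'll release, rise and check.

```bash
python3 -m creep '{"translation":[[0,0,0],[0,0,0],[0,0,0],[0,0,0],[0,0,4],[0,0,9],[0,0,14],[0,0,14]],"delta_rot":[[0,0,0],[0,0,0],[0,0,0],[0,0,0],[0,0,0],[0,0,0],[0,0,0],[0,0,0]],"hand":[2,3,4,5,5,5,5,5]}'
python3 -m creep '{"translation":[[-1,-4,1],[-1,-8,3],[-1,-13,3],[-1,-18,3],[-1,-22,3],[-1,-22,3]],"delta_rot":[[0,0,8],[0,0,16],[0,0,24],[0,0,32],[0,0,40],[0,0,40]],"hand":[5,5,5,5,5,5]}'
python3 - <<'E'
from h import *
c=cal("scene"); im,d=get_image("scene"); t,_=get_image("top")
ys,xs=np.mgrid[180:300,430:540]; A=depthpts(c,np.c_[xs.ravel(),ys.ravel()],d); A=A[(np.hypot(A[:,0]-388,A[:,1]-318)<32)&(A[:,2]>80)&(A[:,2]<105)]
if len(A)>5:
    v=np.linalg.eigh(np.cov(A[:,:2].T))[1][:,1]; print(len(A),A.mean(0),"bar yaw",np.degrees(np.arctan2(v[1],v[0])),cv2.minAreaRect(A[:,:2].astype(np.float32)))
save("fin",np.hstack([cv2.resize(t[165:345,85:335],(500,360)),cv2.resize(im[190:335,400:530],(300,360))]))
E
```

```text
clock: 44.28
position: [389.7, 321.2, 211.8]
ee_rot: [0.724, -0.69, -0.001, -0.005]
contact_force: [0.1, -0.1, 0.2]
gripper_width: 49.8
grasp_force: 0.0
clock: 45.02
position: [377.1, 97.0, 236.4]
ee_rot: [0.916, -0.402, -0.001, 0.001]
contact_force: [-0.6, 0.0, 0.3]
gripper_width: 50.2
grasp_force: 0.0
101 [392.72867925 319.27827089  89.54924768] bar yaw 96.52841256681013 ((391.5901794433594, 320.5591125488281), (17.99161720275879, 42.37553405761719), 5.410635471343994)
```

View pics/fin.png

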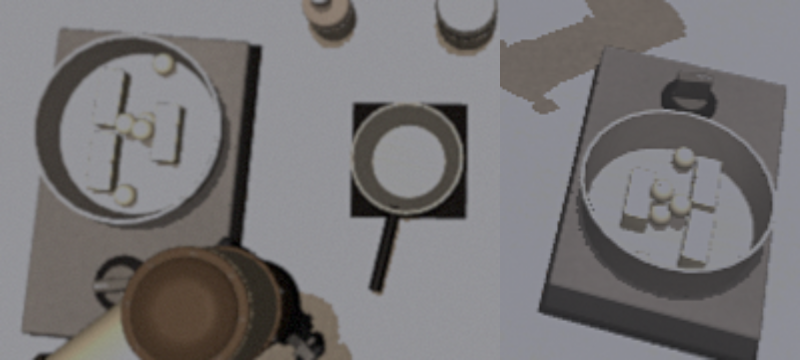

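The knob bar now lies at -84.5°, a turn of 80.5° = 1.40 rad, which is the stop. All three bars and five lumps are in the pan: the scene crop shows four lumps, and the fifth, at (163,62) in the top crop, is hidden there by the wall. The cup is empty and centred on its mat, and the arm is clear.

```bash
python3 -c "
from h import *
print(job_done())"
```

```text
the job is handed in; nothing more can be done
None
```

The job is handed in: three bars and five lumps are in the pan, the timer knob is at its clockwise stop, and the empty cup stands upright in the middle of its mat, with the bottle and tin left alone.

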